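# Free the cam and seat the gilded moulding

### The job

Seat the short gilded moulding against the end stop of the plywood jig. First push the cam's lever round until the cam's low point faces the slide's arm, so that the lever points straight ahead, parallel to the slide's travel; only then push the slide forward by its upright tab until it is fully home and the moulding sits against the end stop. The gilding is fresh, so let only the slide touch the moulding, do not lift it, and leave the other things on the bench where they are.

Things in the scene. Friction and masses are not known exactly. Their poses are not given: they have to be found in the camera images.
- jig: Plywood jig base fixed to the bench, 12 mm thick. Origin on the bench surface under the channel's centre line; x is forward (slide's travel, away from robot), y left, z up. It spans x -160 to +150, y -150 to +55 mm. Low rails (tops at 24 mm) flank the channel at y = -32 and +32 mm; the wooden end stop crosses it, near face at x = +118 mm, top 48 mm above the bench
- slide (a joint): Travel of the aluminium slide along the jig's x, m: -0.030 farthest back, starts between -0.028 and -0.008, +0.027 is fully home at a hard stop. About 3 N of friction; stays where left. Its block is 70 mm long, 50 mm wide, top 33 mm above the bench, front face at jig x = -30 mm + joint
- slide_arm (a point): Middle of the front face of the slide's arm, 21 mm above the bench, straight behind the cam's axis. The arm (12 mm thick, top 29 mm above the bench) reaches right from the slide to jig y = -130 mm. This face meets the cam's rim: the high point stops the slide at about 0, the low point lets it go fully home
- slide_tab (a point): Centre of the rear (robot-side) face of the slide's upright push tab, 57 mm above the bench. The tab is a plain aluminium plate at the rear of the slide, 60 mm wide, 10 mm thick, from 32 to 82 mm above the bench; push on this face along the jig's x
- cam (a joint): Angle of the cam's lever in the jig's frame, rad, anticlockwise from above: 0 = lever along jig +x, low point facing the slide's arm (free); -1.57 = lever to the right; -3.14 would put the high point to the arm. Starts between -2.7 and -1.9, stops at -2.9 and +0.6, 0.45 N m of friction, stays where left. The dark steel cam is a disc of 30 mm radius, 14 mm off-centre, top 30 mm above the bench
- cam_axis (a point): Point on the cam's axis, 34 mm above the bench, at jig x = -6 mm, y = -95 mm. Its x axis points along the lever
- cam_fin (a point): Centre of the upright fin on the cam's lever, 57 mm above the bench and 72.5 mm out from the cam's axis. The fin is a steel plate standing along the lever, 45 to 100 mm out from the axis, 8 mm thick, from 34 to 80 mm above the bench; push it on its flat side. Its x axis points outward along the lever
- moulding_mid (a point): Centre of the loose length of gilded frame moulding, 120 mm long (along its x), 50 mm wide, 28 mm high with its bead, lying in the channel between slide and end stop on the 12 mm base. Seated, it lies at jig x = +58 mm. Weighs about 0.25 kg. Not to be touched by the robot
- offcut: Bystander: loose bare-wood moulding offcut, 90 x 50 x 28 mm, on the bench left of the jig. Origin at its underside
- jar: Bystander: glass jar with steel lid, 64 mm across, 85 mm high, on the bench left of the jig. Origin at its underside
- sanding_block: Bystander: cork sanding block, 100 x 60 x 35 mm, on the bench to the left of the jig. Origin at its underside
- screwdriver: Bystander: screwdriver lying on the bench to the right of the jig
- bottle: Bystander: plastic bottle, 68 mm across, 150 mm high, to the right on the bench. Origin at its underside
- hammer: Bystander: hammer lying to the left on the bench
- tin: Bystander: tin can, 76 mm across, 90 mm high, to the right on the bench. Origin at its underside
Not all that is in view belongs to the job. Leave any pink or purple look-alike of the part that bears moulding_mid alone.

How it is judged:
By the outcome, as a careful person would: the job done as asked, in the order asked, and still so for the second after the job is handed in, with the robot touching nothing.
It also fails if it takes over 58 s, if anything falls off the work surface, if the arm or the gripper's body presses on something with over 40 N, if the wrist force passes 120 N, or if a joint passes its speed limit or range.

### The arm

A 6-joint arm with a two-finger parallel gripper is mounted at the origin on the work surface. World frame = base frame: x ahead of the robot, y to its left, z up, the work surface at z = 0. Lengths are in m, angles in rad, forces in N, time in s.
With the tool pointing down it reaches from about 0.3 to 0.875 m from the base axis. Payload 6.4 kg.
Tool frame: the origin (TCP) lies at the very end of the fingers, on their centre line; the grasp point (between the pads) lies grip_point_offset behind it (grip_point_offset is the distance from the TCP to the grasp point, in m); y points along the fingers, x is the direction in which the jaws open and shut, and the axes are right-handed (so a half turn about y gives the same grasp; the last joint's range is limited). The gripper opens to 85 mm and grips with 20 to 120 N. Pads are 22 mm wide; open, the fingers measure 114 mm over their backs; the gripper's body (76 mm by 85 mm) begins 54 mm behind the grasp point. The pads swing forward as they close: fully open they stand 13 mm farther back than shut.
Start: joints at [0.982, 0.181, 1.607, -0, 1.354, -0.206], TCP at [0.215, 0.533, 0.231] pointing down, gripper open.
Joint ranges: [-2.99, 2.99], [-0.89, 2.07], [0.3, 2.58], [-1.14, 4.28], [0, 2.63], [-3.12, 3.12]. Speed limits (rad/s): [2.57, 2.57, 3.01, 3.14, 3.14, 3.14].

### API

Orientations are given as a unit quaternion [w, x, y, z].
In Python, from bench import get_obs, camera, camera_model, hand_in, grip_point_offset gives the robot as it stands.
- The arm moves only by the shell command python3 -m jog 'ROWS'. ROWS is JSON, a list of rows, each a list of 7 numbers: the shift along the tool's x, y, z in mm, then the turn, a rotation vector about the tool's x, y, z in degrees, then the gripper's target within -1 to 1 (shut at 1, half-way at 0, fully open at -1). In form: [[x, y, z, ax, ay, az, grip], ...]. A call has 1 to 8 rows; each row shifts and turns the commanded pose from where the row before left it, along the tool's axes as they then stand; what a row does not reach is not made up. A row lasts 1/12 s, in which the tool goes at most 41.7 mm and 7.16 degrees, less where a joint would pass 70% of its speed; a pose out of reach is approached as far as the arm can. A call is refused whole if a number of a shift passes 41.7 or a number of a turn 7.16, either way. A call with a gripper value outside its range is refused whole. The fingers move at their own pace and stop on an object; the grip force is fixed at half the most. Time passes only in rows, so rows that do not move let the fingers close. It gives the time, the measured TCP pose, the force and the opening at its end, in the units of the state.
- get_obs(): the state, without advancing time (a new reading comes with each control period).
- camera(name): name is "scene" or "top" or "wrist"; returns the picture (420x560x3 uint8, blue, green, red); there is no depth.
- camera_model(name): a dict with "K" (3x3 intrinsics, pixels), "pose" (4x4, takes a point from camera to world coordinates). Camera axes: x right, y down, z forward; pixel columns grow to the right and rows downward; lengths in m; the calibration is good to about 2 mm. A picture is of the moment at which its call begins: read the wrist's pose just before it. camera_model takes no time and is no camera call; for the wrist camera it gives the pose at the moment of the call.
- hand_in(): hands the job in, once; it reports no verdict.
The state is a dict: "time_s": time; "q": joint angles; "dq": joint speeds; "joint_efforts": joint torques, N m; "eef_pos": TCP position; "eef_rot": TCP orientation; "wrist_force": force on the tool from outside, world axes, zero at the start; "torque": the same for the moment, N m; "opening": opening from 0.0 (shut) to 1.0 (fully open).
Only numpy, scipy, OpenCV 4.12 (cv2) and the standard library are available. Lean on these libraries where they do the work, as an engineer would, in place of code of your own. Each camera call takes 0.05 s, during which the arm holds its last target.

## Working session

There is one attempt and no reset: what is moved stays moved. The work goes in short steps, Python scripts to look and compute and a shell command to move; the robot and the scene stay as the last step left them, time stands still between calls to the robot, and variables do not carry over. Pictures are saved under pics/ and viewed, and the job is handed in when it is done.

```bash
mkdir -p pics; ls
python3 - <<'E'
from bench import *
import cv2
o=get_obs(); print({k:(v if not hasattr(v,'round') else v) for k,v in o.items()}); print(grip_point_offset)
for n in("scene","top"):
    cv2.imwrite(f"pics/{n}0.png",camera(n)); m=camera_model(n); print(n,m)
E
```

```text
pics
{'time_s': 0.0, 'q': array([ 9.81684641e-01,  1.81552487e-01,  1.60799261e+00, -2.71515880e-06,
        1.35381184e+00, -2.06309631e-01]), 'dq': array([-0.00156309,  0.00021458,  0.00078965, -0.00023268, -0.00109429,
       -0.00132697]), 'joint_efforts': array([-3.04923078e-04, -4.44882166e+01, -3.51333725e+01, -4.06733052e-04,
        9.20120539e-03, -3.90167361e-05]), 'eef_pos': array([0.21445236, 0.5329197 , 0.23038516]), 'eef_rot': array([-0.58574957,  0.58622294,  0.39517497, -0.39632922]), 'wrist_force': array([-0.54327688,  0.43852078, -0.12251376]), 'torque': array([ 0.03072976, -0.0010156 , -0.01319208]), 'opening': 1.0024574599938256}
0.0187
scene {'K': array([[444.6894311 ,   0.        , 281.8873558 ],
       [  0.        , 444.6894311 , 213.38045905],
       [  0.        ,   0.        ,   1.        ]]), 'pose': array([[ 0.60126573,  0.5433682 , -0.58585879,  1.39111647],
       [ 0.7987522 , -0.42870642,  0.4221442 , -0.58452081],
       [-0.02178169, -0.72177684, -0.69178302,  1.05432505],
       [ 0.        ,  0.        ,  0.        ,  1.        ]])}
top {'K': array([[432.62922791,   0.        , 280.55810546],
       [  0.        , 432.62922791, 212.62196109],
       [  0.        ,   0.        ,   1.        ]]), 'pose': array([[ 1.35210171e-02, -9.71996128e-01,  2.34607564e-01,
         2.72435548e-01],
       [-9.99908268e-01, -1.29562570e-02,  3.94848791e-03,
         2.61117813e-02],
       [-7.98279060e-04, -2.34639430e-01, -9.72082147e-01,
         1.36616410e+00],
       [ 0.00000000e+00,  0.00000000e+00,  0.00000000e+00,
         1.00000000e+00]])}
```

View pics/scene0.png

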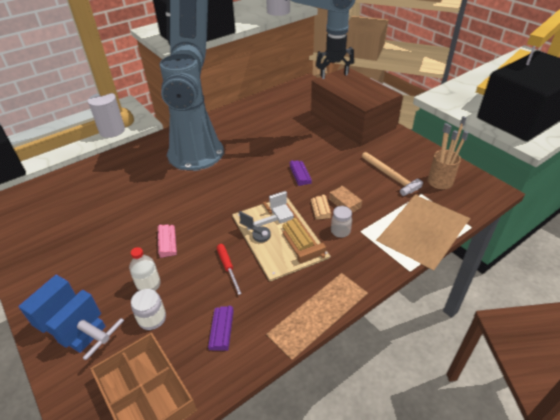

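View pics/top0.png

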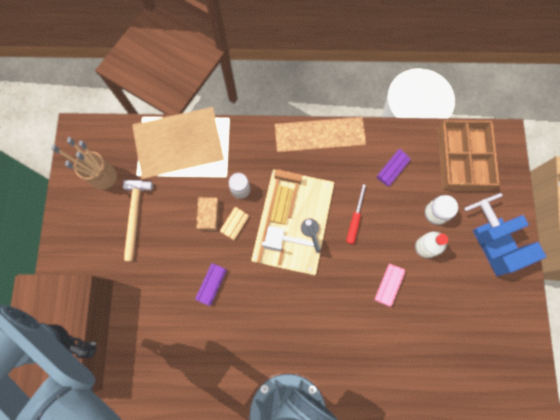

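Run:
```python
import cv2
a=cv2.imread('pics/top0.png')[120:320,180:400]
cv2.imwrite('pics/top0z.png',cv2.resize(a,None,fx=3,fy=3,interpolation=cv2.INTER_CUBIC)[:600])
a=cv2.imread('pics/scene0.png')[150:350,100:360]
cv2.imwrite('pics/scene0z.png',cv2.resize(a,None,fx=3,fy=3,interpolation=cv2.INTER_CUBIC))
```

```text
(no output)
```

View pics/top0z.png

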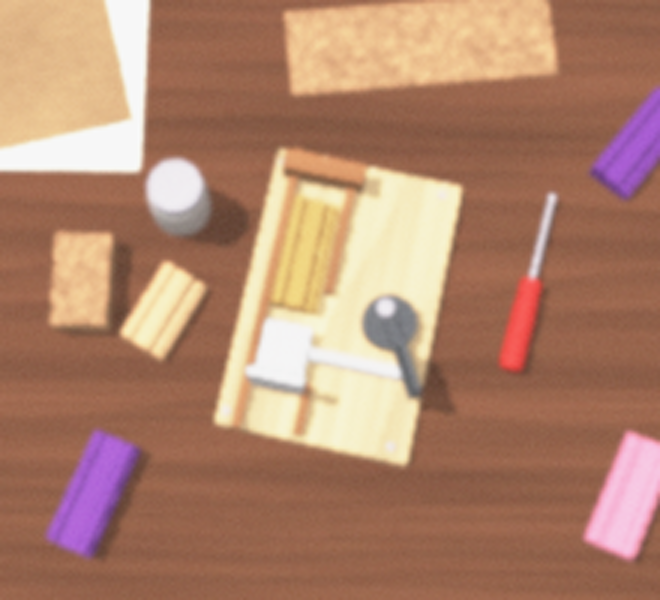

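View pics/scene0z.png

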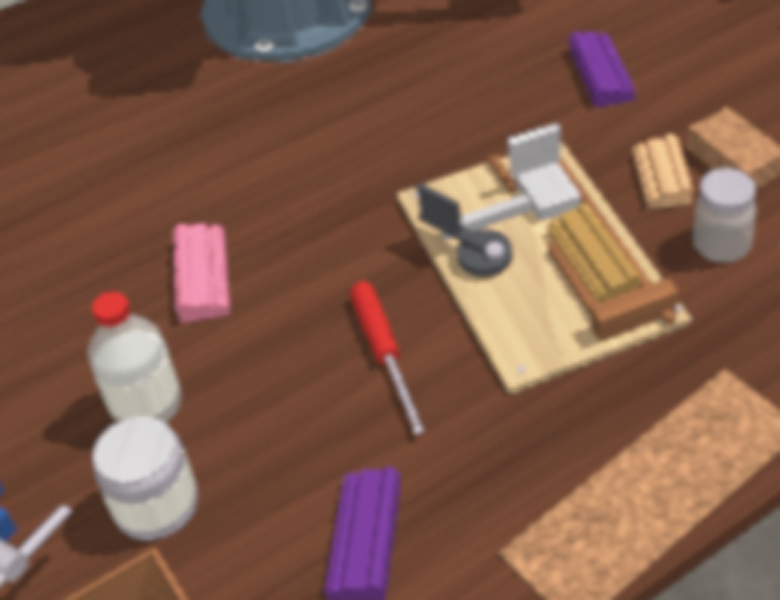

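The zoomed top view shows the plywood corners at about (280,150), (462,185), (407,465) and (217,422). The tab is near (278,380). The cam boss is at (386,306), and its fin points back and slightly right, to (415,390). I'll fit the jig frame from the corners.

```bash
cat > h.py <<'E'
import numpy as np, cv2
from bench import *
def ray(n,uv,z,m=None):
    m=m or camera_model(n); K,P=m['K'],m['pose']
    d=P[:3,:3]@np.linalg.solve(K,[uv[0],uv[1],1]); c=P[:3,3]
    return c+d*(z-c[2])/d[2]
def proj(n,p):
    m=camera_model(n);q=np.linalg.inv(m['pose'])@np.append(p,1);u=m['K']@q[:3];return u[:2]/u[2]
def fit(J,W):
    J=np.array(J,float);W=np.array(W)[:,:2];a=J-J.mean(0);b=W-W.mean(0)
    th=np.arctan2((a[:,0]*b[:,1]-a[:,1]*b[:,0]).sum(),(a*b).sum())
    R=np.array([[np.cos(th),-np.sin(th)],[np.sin(th),np.cos(th)]]);t=W.mean(0)-R@J.mean(0)
    return th,R,t,(J@R.T+t-W)
E
python3 - <<'E'
from h import *
zt=lambda u,v:((u+.5)/3-.5+180,(v+.5)/3-.5+120)
zs=lambda u,v:((u+.5)/3-.5+100,(v+.5)/3-.5+150)
J=[(.15,.055),(.15,-.15),(-.16,-.15),(-.16,.055)]
W=[ray('top',zt(*p),.012) for p in[(280,150),(462,185),(407,465),(217,422)]]
th,R,t,r=fit(J,W);print('top',th,t,(r*1000).round(1))
W2=[ray('scene',zs(*p),.012) for p in[(690,319),(512,390),(398,194),(566,145)]]
th2,R2,t2,r2=fit(J,W2);print('scene',th2,t2,(r2*1000).round(1))
inv=lambda p:((p[:2]-t)@R*1000).round(1)
print('boss',inv(ray('top',zt(386,306),.034)))
print('fin far end top',inv(ray('top',zt(415,390),.080)))
print('tab topline L,R',inv(ray('top',zt(249,372),.082)),inv(ray('top',zt(308,385),.082)))
for p in [(540,141),]: print('scene',inv(ray('scene',zs(*p),.082)))
print('scene fin top ends',inv(ray('scene',zs(420,186),.08)),inv(ray('scene',zs(459,209),.08)))
print('slide front top', inv(ray('top',zt(266,318),.033)),inv(ray('top',zt(311,326),.033)))
img=np.hstack([camera('top')[120:320,180:400]]);img=cv2.resize(img,None,fx=3,fy=3)
for p in [(-6,-95,34),(.15e3,55,12),(150,-150,12),(-160,-150,12),(-160,55,12),(118,0,48)]:
    w=np.append(R@np.array(p[:2])/1000+t,p[2]/1000);u=proj('top',w);cv2.circle(img,tuple(int(x) for x in ((u-[180,120])*3+1)),4,(255,0,255),1)
cv2.imwrite('pics/chk.png',img[:600])
E
```

```text
top -0.19877512787340515 [0.58876768 0.03491603] [[ 2.   0.7]
 [-0.8 -0.8]
 [ 0.2 -1.2]
 [-1.3  1.3]]
scene -0.2115104611677373 [0.59744971 0.03085192] [[ 5.2  0.1]
 [ 0.7 -3.1]
 [ 1.6  1.1]
 [-7.5  1.9]]
boss [ -4.5 -94.1]
fin far end top [ -93.1 -138.4]
tab topline L,R [-110.6   27.5] [-111.   -32.9]
scene [-90.5  -2. ]
scene fin top ends [ -85.5 -145.6] [ -34.5 -122.1]
slide front top [-43.4  26.5] [-41.8 -21.5]
```

View pics/chk.png

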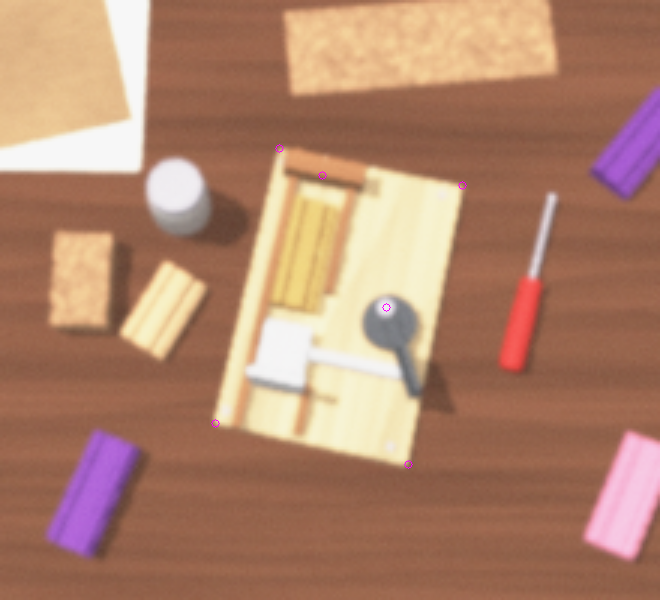

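Run:
```python
from h import *
from scipy.spatial.transform import Rotation as Ro
o=get_obs();w=o['eef_rot'];M=Ro.from_quat(w,scalar_first=True).as_matrix();print(M.round(3))
th=-.199;print('tool x yaw',np.degrees(np.arctan2(M[1,0],M[0,0])),'z yaw',np.degrees(np.arctan2(M[1,2],M[0,2])),'jig',np.degrees(th))
c,s=np.cos(th),np.sin(th);R=np.array([[c,-s],[s,c]]);t=np.array([.5888,.0349])
g=R@[-.090,-.104]+t;print('goal',g,'delta in tool x,z mm',((np.append(g,0)-o['eef_pos'])@M*1000))
cv2.imwrite('pics/w0.png',camera('wrist'))
```

```text
[[ 0.373 -0.001 -0.928]
 [ 0.928 -0.001  0.373]
 [-0.001 -1.     0.   ]]
tool x yaw 68.0706785956156 z yaw 158.07065767122216 jig -11.401860123103383
goal [ 0.4800165  -0.04925551] delta in tool x,z mm [-440.68585523  231.04871715 -463.81502158]
```

View pics/w0.png

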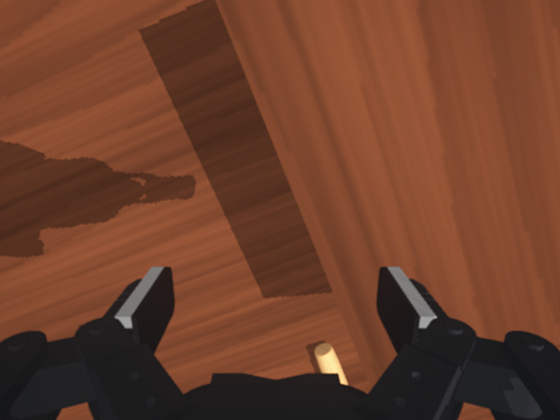

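```bash
python3 -m jog '[[0,-10,0,0,-5.26,0,1],[0,-10,0,0,-5.27,0,1],[-20,0,-15,0,0,0,1],[-32,0,-23,0,0,0,1],[-32,0,-23,0,0,0,1],[-32,0,-23,0,0,0,1],[-32,0,-23,0,0,0,1],[-32,0,-23,0,0,0,1]]'; python3 -m jog '[[-32,0,-23,0,0,0,1],[-32,0,-23,0,0,0,1],[-32,0,-23,0,0,0,1],[-32,0,-23,0,0,0,1],[-32,0,-23,0,0,0,1],[-32,0,-23,0,0,0,1],[-20,0,-15,0,0,0,1],[0,0,0,0,0,0,1]]'
cat >> h.py <<'E'
from scipy.spatial.transform import Rotation as Ro
th=-.199;c,s=np.cos(th),np.sin(th);R=np.array([[c,-s],[s,c]]);t=np.array([.5888,.0349])
def tcp():
    o=get_obs();M=Ro.from_quat(o['eef_rot'],scalar_first=True).as_matrix()
    print('jig mm',((o['eef_pos'][:2]-t)@R*1000).round(1),'z',(o['eef_pos'][2]*1000).round(1),'yaw err',np.degrees(np.arctan2(M[1,0],M[0,0])-th-np.pi/2).round(2),'tilt',M[2].round(3),'F jig',(R.T@o['wrist_force'][:2]).round(1),o['wrist_force'][2].round(1),'open',o['opening'].round(2),'t',o['time_s'])
E
python3 -c "
from h import *
tcp()"
```

```text
time_s: 0.87
eef_pos: [0.3067, 0.3296, 0.2512]
eef_rot: [-0.547, 0.547, 0.448, -0.448]
wrist_force: [0.9, -0.4, -0.1]
opening: 0.002
time_s: 1.53
eef_pos: [0.4164, 0.0893, 0.2514]
eef_rot: [-0.548, 0.549, 0.446, -0.447]
wrist_force: [-0.2, 0.3, -0.1]
opening: -0.001Traceback (most recent call last):
  File "<string>", line 3, in <module>
    tcp()
    ~~~^^
  File "h.py", line 18, in tcp
    print('jig mm',((o['eef_pos'][:2]-t)@R*1000).round(1),'z',(o['eef_pos'][2]*1000).round(1),'yaw err',np.degrees(np.arctan2(M[1,0],M[0,0])-th-np.pi/2).round(2),'tilt',M[2].round(3),'F jig',(R.T@o['wrist_force'][:2]).round(1),o['wrist_force'][2].round(1),'open',o['opening'].round(2),'t',o['time_s'])
                                                                                                                                                                                                                                                                       ^^^^^^^^^^^^^^^^^^
AttributeError: 'float' object has no attribute 'round'
```

```bash
sed -i "s/o\['opening'\].round(2)/round(o['opening'],2)/" h.py
python3 - <<'E'
from h import *
tcp()
cv2.imwrite('pics/w1.png',camera('wrist'))
E
```

```text
jig mm [-179.8   19.2] z 251.4 yaw err -0.3 tilt [-0.001 -1.    -0.001] F jig [-0.2  0.3] -0.1 open -0.0 t 1.5333
```

View pics/w1.png

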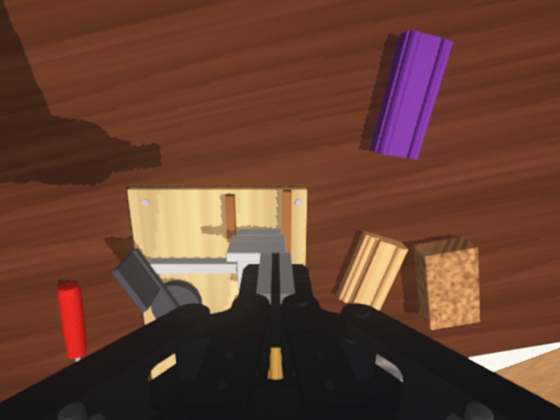

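The wrist view shows the plywood's near edge from (129,189) to (306,188), the tab on top of the slide, and the fin from (113,280) back to about (160,315). I'll check these against the fitted frame.

Run:
```python
from h import *
inv=lambda p:((p[:2]-t)@R*1000).round(1)
for n,p,z in [('NR corner',(128.5,188.5),.012),('NL corner',(306,188),.012),('fin near-end top L',(134,250),.08),('fin near R',(113,280),.08),('tab top near L',(282,229),.082),('tab near R',(235,230),.082)]: print(n,inv(ray('wrist',p,z)))
a=camera('wrist')[170:340,90:320];cv2.imwrite('pics/w1z.png',cv2.resize(a,None,fx=3,fy=3,interpolation=cv2.INTER_CUBIC))
```

```text
NR corner [-161.1 -145. ]
NL corner [-161.    55.4]
fin near-end top L [-115.9 -117.8]
fin near R [ -83.2 -143. ]
tab top near L [-138.2   27.1]
tab near R [-137.3  -17.8]
```

View pics/w1z.png

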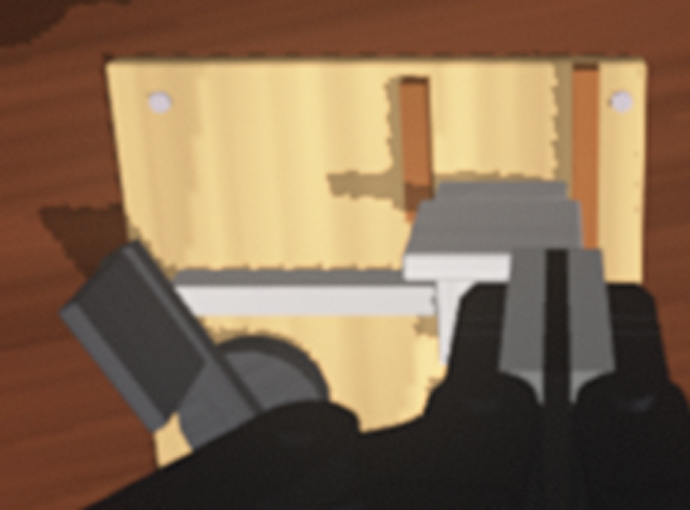

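Run:
```python
from h import *
inv=lambda p:((p[:2]-t)@R*1000).round(1)
f=lambda u,v:((u+.5)/3-.5+90,(v+.5)/3-.5+170)
print('cam',inv(camera_model('wrist')['pose'][:3,3]))
for n,p,z in [('tab top rear R',(404,253),.082),('tab bottom rear R',(420,200),.034),('tab bot rear L',(580,200),.034),('fin top near/slide side',(78,302),.08),('fin top axis end, slide side',(165,423),.08),('fin top near outer',(62,312),.08),('finbottom near',(135,243),.034),('fin bottom axis end',(210,350),.034)]: print(n,inv(ray('wrist',f(*p),z)))
```

```text
cam [-256.4   22. ]
tab top rear R [-113.3  -27.8]
tab bottom rear R [-112.6  -28.6]
tab bot rear L [-112.5   30.5]
fin top near/slide side [ -94.8 -137.3]
fin top axis end, slide side [ -48.5 -113.5]
fin top near outer [ -91.1 -143.1]
finbottom near [ -95.5 -136. ]
fin bottom axis end [ -50.4 -112.4]
```

```bash
cat > path.py <<'E'
import numpy as np
def pos(p,r=76,cl=0,a=11,b=14.5,ax=(-6,-95)):
    e=np.array([np.cos(p),np.sin(p)]);n=np.array([-np.sin(p),np.cos(p)])
    h=4+a*abs(n[0])+b*abs(n[1])
    return np.array(ax)+r*e-n*(h+cl)
if __name__=='__main__':
    print('pre',pos(-2.665,cl=10).round(1))
    prev=pos(-2.665,cl=10)
    for p in np.linspace(-2.6,0,27):
        q=pos(p);d=q-prev;print(round(p,2),q.round(1),'row tool x,z',d[1].round(1),(-d[0]).round(1));prev=q
E
python3 path.py; python3 -c "
from h import *
tcp()"
```

```text
pre [ -88.2 -101.5]
-2.6 [ -82.5 -115.2] row tool x,z -13.8 -5.7
-2.5 [ -80.2 -122.7] row tool x,z -7.5 -2.3
-2.4 [ -77. -130.] row tool x,z -7.3 -3.2
-2.3 [ -72.9 -137.1] row tool x,z -7.1 -4.0
-2.2 [ -68.  -143.8] row tool x,z -6.7 -4.9
-2.1 [ -62.3 -150.1] row tool x,z -6.3 -5.7
-2.0 [ -55.8 -155.8] row tool x,z -5.7 -6.5
-1.9 [ -48.6 -160.7] row tool x,z -5.0 -7.2
-1.8 [ -40.8 -164.9] row tool x,z -4.2 -7.8
-1.7 [ -32.4 -168.2] row tool x,z -3.3 -8.4
-1.6 [ -23.6 -170.5] row tool x,z -2.3 -8.8
-1.5 [ -16.6 -171.9] row tool x,z -1.4 -7.0
-1.4 [ -10.1 -172.8] row tool x,z -0.9 -6.4
-1.3 [  -3.5 -173.2] row tool x,z -0.3 -6.7
-1.2 [   3.4 -172.9] row tool x,z 0.3 -6.8
-1.1 [  10.3 -172. ] row tool x,z 0.9 -7.0
-1.0 [  17.3 -170.3] row tool x,z 1.6 -7.0
-0.9 [  24.3 -168. ] row tool x,z 2.4 -7.0
-0.8 [  31.2 -164.8] row tool x,z 3.1 -6.9
-0.7 [  37.8 -160.9] row tool x,z 3.9 -6.7
-0.6 [  44.2 -156.2] row tool x,z 4.7 -6.4
-0.5 [  50.1 -150.7] row tool x,z 5.5 -5.9
-0.4 [  55.6 -144.5] row tool x,z 6.2 -5.4
-0.3 [  60.4 -137.6] row tool x,z 6.9 -4.8
-0.2 [  64.4 -130.1] row tool x,z 7.5 -4.1
-0.1 [  67.7 -122. ] row tool x,z 8.1 -3.2
0.0 [  70.  -113.5] row tool x,z 8.5 -2.3
jig mm [-182.1   22.1] z 251.1 yaw err -0.16 tilt [ 0.    -1.     0.001] F jig [0.  0.4] -0.2 open 0.0 t 1.6333
```

```bash
python3 -m jog '[[-20,0,-15.5,0,0,0,1],[-21,0,-16,0,0,0,1],[-21,0,-16,0,0,0,1],[-21,0,-16,0,0,0,1],[-21,0,-16,0,0,0,1],[-20,0,-15,0,0,0,1],[0,30,0,0,0,0,1],[0,30,0,0,0,0,1]]';python3 -c "
from h import *
tcp()"
```

```text
time_s: 2.3
eef_pos: [0.4847, -0.0471, 0.1922]
eef_rot: [-0.546, 0.549, 0.449, -0.447]
wrist_force: [-0.8, 0.4, -1.1]
opening: 0.003
jig mm [ -85.8 -101. ] z 192.2 yaw err 0.0 tilt [-0.    -1.    -0.005] F jig [-0.9  0.3] -1.1 open 0.0 t 2.3
```

```bash
python3 -m jog '[[0,30,2,0,0,0,1],[0,30,0,0,0,0,1],[0,20,0,0,0,0,1],[0,0,0,0,0,0,1],[0,0,0,0,0,0,1]]';python3 - <<'E'
from h import *
tcp()
a=camera('scene')[160:280,200:360];cv2.imwrite('pics/s2.png',cv2.resize(a,None,fx=5,fy=5,interpolation=cv2.INTER_CUBIC))
a=camera('top')[180:300,220:380];cv2.imwrite('pics/t2.png',cv2.resize(a,None,fx=5,fy=5,interpolation=cv2.INTER_CUBIC))
E
```

```text
time_s: 2.72
eef_pos: [0.48, -0.045, 0.1107]
eef_rot: [0.548, -0.546, -0.448, 0.449]
wrist_force: [-0.3, 0.3, 0.4]
opening: 0.001
jig mm [-90.9 -99.8] z 110.7 yaw err 0.11 tilt [ 0.001 -1.     0.003] F jig [-0.4  0.3] 0.4 open 0.0 t 2.7167
```

View pics/s2.png

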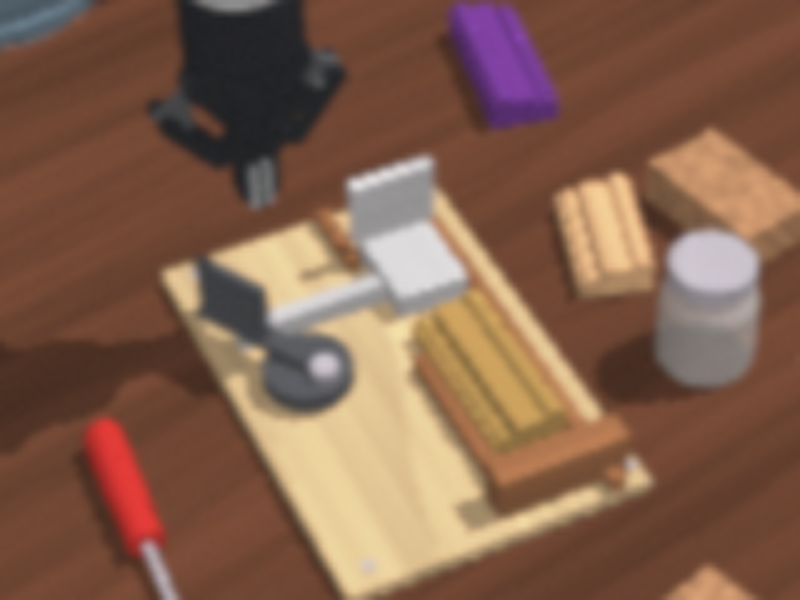

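```bash
python3 -m jog '[[0,20,0,0,0,0,1],[0,20,0,0,0,0,1],[0,19,0,0,0,0,1],[0,0,0,0,0,0,1]]';python3 - <<'E'
from h import *
tcp()
a=camera('scene')[160:280,200:360];cv2.imwrite('pics/s3.png',cv2.resize(a,None,fx=5,fy=5,interpolation=cv2.INTER_CUBIC))
E
```

```text
time_s: 3.15
eef_pos: [0.4799, -0.046, 0.0512]
eef_rot: [0.548, -0.546, -0.448, 0.448]
wrist_force: [-0.3, 0.7, -1.0]
opening: -0.002
jig mm [ -90.8 -100.9] z 51.2 yaw err 0.01 tilt [ 0.    -1.     0.002] F jig [-0.5  0.7] -1.0 open -0.0 t 3.15
```

View pics/s3.png

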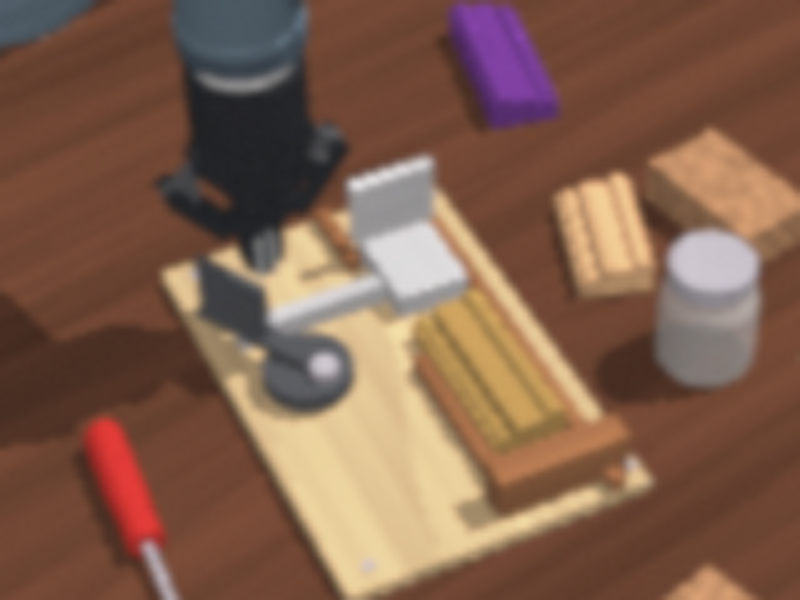

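```bash
python3 -m jog '[[-7,0,-4,0,0,0,1],[-7,0,-4,0,0,0,1],[-7.5,0,-2.5,0,0,0,1],[-7.5,0,-3,0,0,0,1],[-7,0,-4,0,0,0,1],[0,0,0,0,0,0,1]]';python3 - <<'E'
from h import *
tcp()
a=camera('scene')[160:280,200:360];cv2.imwrite('pics/s4.png',cv2.resize(a,None,fx=5,fy=5,interpolation=cv2.INTER_CUBIC))
E
```

```text
time_s: 3.7
eef_pos: [0.4922, -0.0867, 0.0536]
eef_rot: [-0.547, 0.548, 0.448, -0.447]
wrist_force: [-0.7, 0.2, -0.6]
opening: 0.003
jig mm [ -70.7 -138.3] z 53.6 yaw err -0.08 tilt [ 0.    -1.    -0.002] F jig [-0.7  0.1] -0.6 open 0.0 t 3.7
```

View pics/s4.png

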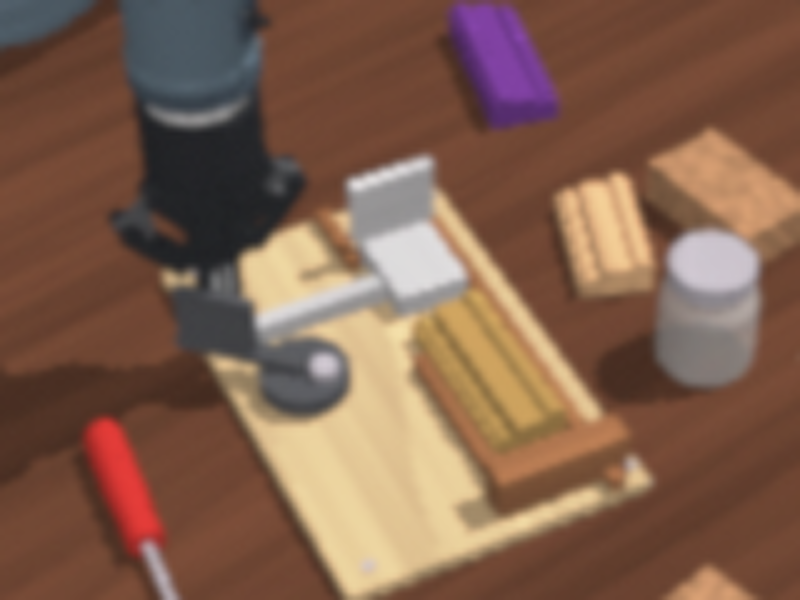

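The cam is turning as planned, so I'll continue round the arc.

```bash
python3 -m jog '[[-6.7,0,-4,0,0,0,1],[-6.3,0,-5.5,0,0,0,1],[-5.7,0,-6.5,0,0,0,1],[-5,0,-7.2,0,0,0,1],[-4.2,0,-7.8,0,0,0,1],[-3.3,0,-8.4,0,0,0,1],[-2.3,0,-8.8,0,0,0,1],[0,0,0,0,0,0,1]]';python3 - <<'E'
from h import *
tcp()
E
python3 -m jog '[[-1.4,0,-7,0,0,0,1],[-1,0,-6.4,0,0,0,1],[-0.3,0,-6.7,0,0,0,1],[0.3,0,-6.8,0,0,0,1],[1,0,-7,0,0,0,1],[1.6,0,-7,0,0,0,1],[0,0,0,0,0,0,1]]';python3 - <<'E'
from h import *
tcp()
a=camera('scene')[160:280,200:360];cv2.imwrite('pics/s5.png',cv2.resize(a,None,fx=5,fy=5,interpolation=cv2.INTER_CUBIC))
E
```

```text
time_s: 4.42
eef_pos: [0.5315, -0.1281, 0.0521]
eef_rot: [0.548, -0.547, -0.448, 0.448]
wrist_force: [-0.9, 1.3, -0.3]
opening: 0.003
jig mm [ -24.  -171.1] z 52.1 yaw err -0.0 tilt [ 0.    -1.     0.001] F jig [-1.1  1.1] -0.3 open 0.0 t 4.4167
time_s: 5.0
eef_pos: [0.5708, -0.1355, 0.0519]
eef_rot: [0.548, -0.546, -0.447, 0.449]
wrist_force: [-2.7, 0.5, -0.8]
opening: -0.002
jig mm [  16.1 -170.6] z 51.9 yaw err 0.04 tilt [-0.    -1.     0.003] F jig [-2.7 -0. ] -0.8 open -0.0 t 5.0
```

View pics/s5.png

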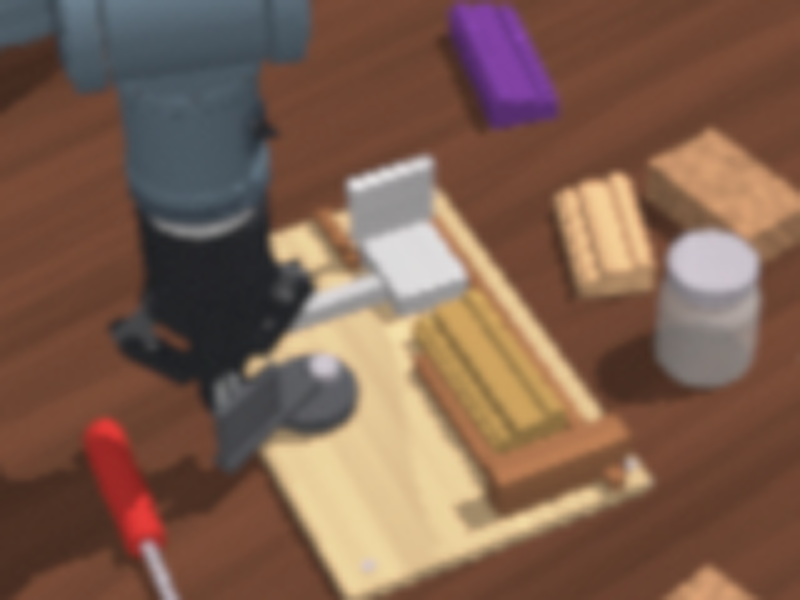

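```bash
python3 -m jog '[[2,0,-8,0,0,0,1],[3.1,0,-6.9,0,0,0,1],[3.9,0,-6.7,0,0,0,1],[4.7,0,-6.4,0,0,0,1],[5.5,0,-5.9,0,0,0,1],[6.2,0,-5.4,0,0,0,1],[6.9,0,-4.8,0,0,0,1],[0,0,0,0,0,0,1]]';python3 - <<'E'
from h import *
tcp()
for n in('scene','top'):
  a=camera(n);a=a[160:280,200:360] if n=='scene' else a[170:290,230:390];cv2.imwrite(f'pics/{n}6.png',cv2.resize(a,None,fx=5,fy=5,interpolation=cv2.INTER_CUBIC))
E
```

```text
time_s: 5.72
eef_pos: [0.6209, -0.1128, 0.0521]
eef_rot: [0.547, -0.547, -0.447, 0.449]
wrist_force: [-3.1, -0.8, -0.5]
opening: 0.001
jig mm [  60.6 -138.5] z 52.1 yaw err 0.04 tilt [-0.001 -1.     0.001] F jig [-2.9 -1.4] -0.5 open 0.0 t 5.7167
```

View pics/scene6.png

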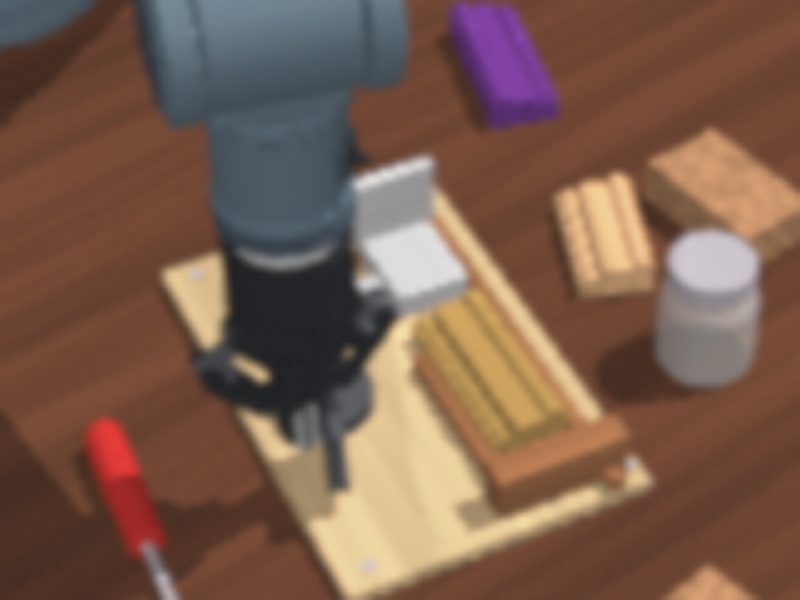

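View pics/top6.png

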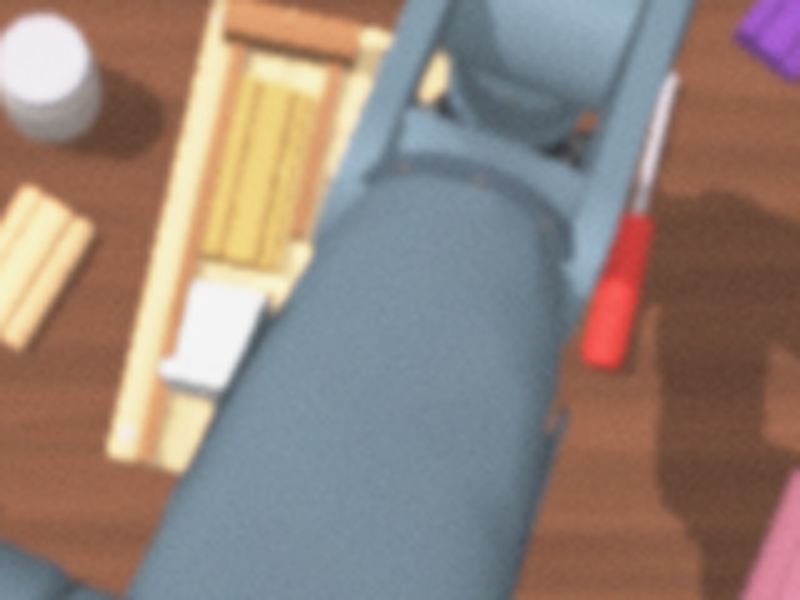

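```bash
python3 -m jog '[[7.5,0,-4,0,0,0,1],[6.5,0,-3,0,0,0,1],[0,0,0,0,0,0,1],[0,0,0,0,0,0,1]]';python3 - <<'E'
from h import *
tcp()
E
python3 -m jog '[[-20,0,0,0,0,0,1],[-30,-20,0,0,0,0,1],[-10,-30,20,0,0,0,1],[0,-30,30,0,0,0,1],[0,-30,30,0,0,0,1],[0,-20,30,0,0,0,1],[0,0,0,0,0,0,1]]'
python3 - <<'E'
from h import *
tcp()
for n in('scene','top','wrist'):
  a=camera(n);
  a={'scene':a[160:280,200:360],'top':a[170:290,230:390],'wrist':a}[n];cv2.imwrite(f'pics/{n}7.png',cv2.resize(a,None,fx=5,fy=5,interpolation=cv2.INTER_CUBIC) if n!='wrist' else a)
E
```

```text
time_s: 6.15
eef_pos: [0.6312, -0.1008, 0.0526]
eef_rot: [-0.547, 0.548, 0.448, -0.448]
wrist_force: [-1.0, -1.1, -1.4]
opening: -0.002
jig mm [  68.4 -124.6] z 52.6 yaw err -0.0 tilt [-0.    -1.    -0.001] F jig [-0.8 -1.2] -1.4 open -0.0 t 6.15
time_s: 6.73
eef_pos: [0.5115, -0.1379, 0.1866]
eef_rot: [-0.545, 0.55, 0.449, -0.447]
wrist_force: [1.4, -0.3, -0.3]
opening: 0.002
jig mm [ -41.6 -184.7] z 186.6 yaw err -0.02 tilt [-0.002 -1.    -0.008] F jig [1.5 0. ] -0.3 open 0.0 t 6.7333
```

View pics/scene7.png

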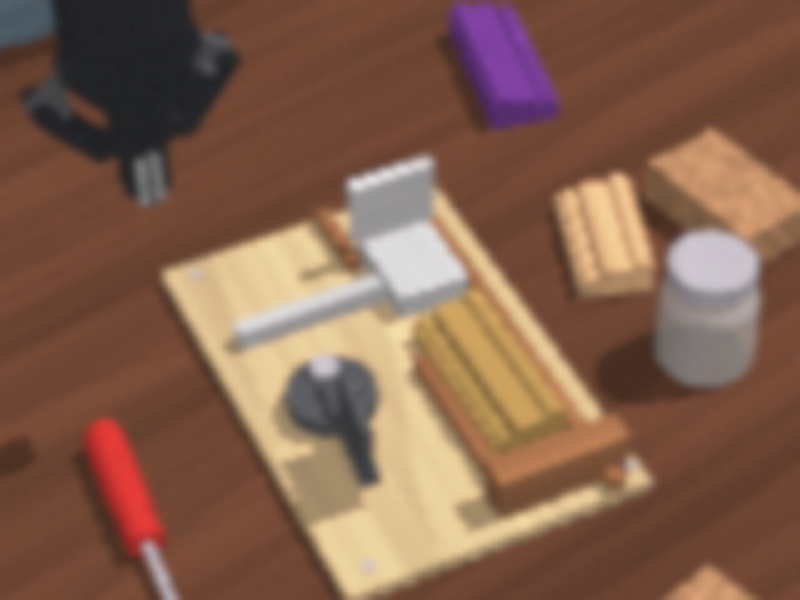

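View pics/wrist7.png

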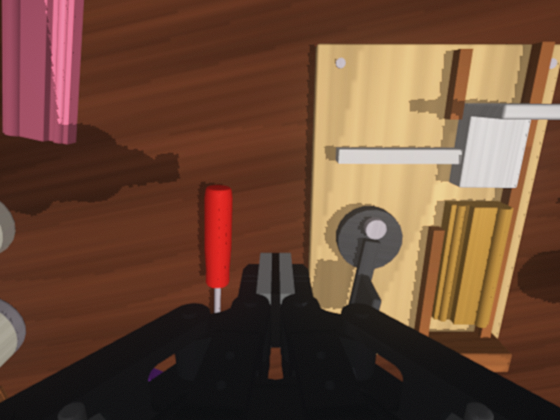

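Run:
```python
from h import *
a=cv2.imread('pics/wrist7.png')[195:315,320:420];cv2.imwrite('pics/w7z.png',cv2.resize(a,None,fx=5,fy=5,interpolation=cv2.INTER_CUBIC))
a=cv2.imread('pics/scene7.png')[320:500,260:420];cv2.imwrite('pics/s7z.png',cv2.resize(a,None,fx=3,fy=3,interpolation=cv2.INTER_CUBIC))
a=cv2.imread('pics/top7.png');cv2.imwrite('pics/t7z.png',a)
```

```text
(no output)
```

View pics/w7z.png

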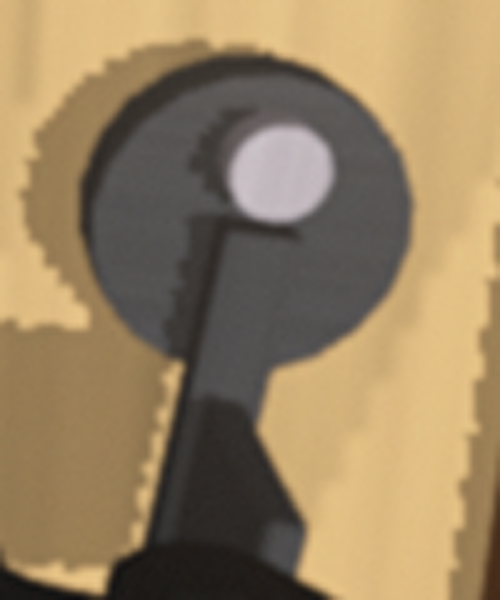

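View pics/s7z.png

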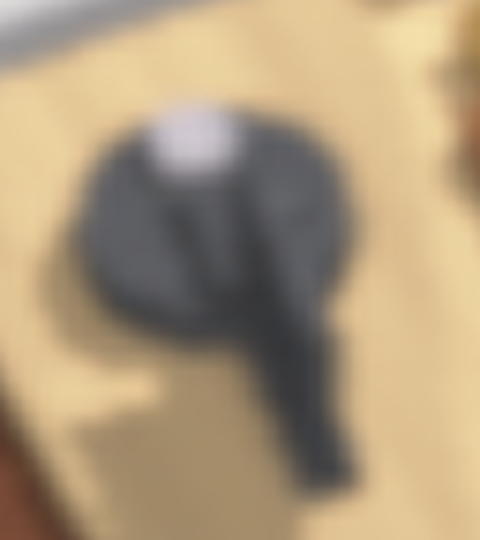

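View pics/t7z.png

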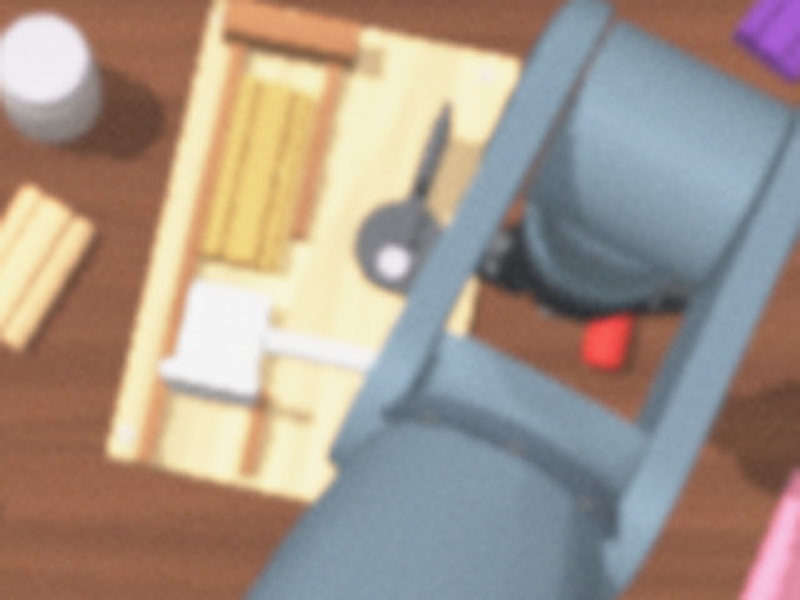

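Run:
```python
from h import *
inv=lambda p:((p[:2]-t)@R*1000).round(1)
tcp()
f=lambda u,v:((u+.5)/5-.5+320,(v+.5)/5-.5+195)
for z in(.034,):
  P=[inv(ray('wrist',f(*p),z)) for p in[(280,172),(228,232),(163,530),(185,430),(270,367),(257,420)]]
  print(P); d=P[2]-P[1];print(np.degrees(np.arctan2(d[1],d[0])));d=P[5]-P[4];print(np.degrees(np.arctan2(d[1],d[0])))
for p in [(340,45),(552,45),(339,155),(460,157)]: print(inv(ray('wrist',p,.012)))
# top fin ridge
g=lambda u,v:((u+.5)/5-.5+230,(v+.5)/5-.5+170)
a,b=[inv(ray('top',g(*p),z)) for p,z in[((447,104),.080),((393,262),.036)]];print('top fin tip',a,'boss',b)
```

```text
jig mm [ -39.9 -184.6] z 182.1 yaw err -0.03 tilt [-0.    -1.    -0.003] F jig [ 0.4 -0.8] 0.2 open -0.0 t 6.8833
[array([ -4.5, -95.4]), array([   7.1, -103.8]), array([  68.3, -111.4]), array([  47. , -108.7]), array([ 34., -94.]), array([ 44.9, -95.5])]
-7.0789216046122405
-7.83552510648855
[-157.5 -131.7]
[-157.6   42.4]
[ -67.  -127.6]
[-65.3 -18.6]
top fin tip [  89.1 -106.1] boss [ -6.1 -93.8]
```

The lever stands at about -7° in the wrist view, with the contact model predicting -0.12 rad, so they agree. I'll go back and push the last bit, to TCP y ≈ -113.5.

```bash
python3 -m jog '[[0,0,-27,0,0,0,1],[0,0,-28,0,0,0,1],[0,0,-28,0,0,0,1],[0,0,-27,0,0,0,1],[5,32,0,0,0,0,1],[5,33,0,0,0,0,1],[5,33,0,0,0,0,1],[5,32,0,0,0,0,1]]'
python3 -m jog '[[10,0,0,0,0,0,1],[10,0,0,0,0,0,1],[10,0,0,0,0,0,1],[0,0,0,0,0,0,1]]'
python3 - <<'E'
from h import *
tcp()
E
```

```text
time_s: 7.55
eef_pos: [0.6242, -0.1393, 0.0473]
eef_rot: [0.548, -0.547, -0.448, 0.448]
wrist_force: [-0.3, 0.6, -0.8]
opening: 0.002
time_s: 7.88
eef_pos: [0.6323, -0.1086, 0.0536]
eef_rot: [-0.546, 0.548, 0.449, -0.447]
wrist_force: [0.2, 0.1, 0.6]
opening: 0.002
jig mm [  71.  -132.1] z 53.6 yaw err 0.11 tilt [ 0.    -1.    -0.004] F jig [0.2 0.1] 0.6 open 0.0 t 7.8833
```

```bash
python3 -m jog '[[5,0,0,0,0,0,1],[5,0,0,0,0,0,1],[5,0,0,0,0,0,1],[3.5,0,0,0,0,0,1],[0,0,0,0,0,0,1],[0,0,0,0,0,0,1]]'
python3 - <<'E'
from h import *
tcp()
E
```

```text
time_s: 8.38
eef_pos: [0.6352, -0.0934, 0.0531]
eef_rot: [-0.546, 0.549, 0.448, -0.447]
wrist_force: [1.5, -3.5, 1.2]
opening: 0.001
jig mm [  70.8 -116.6] z 53.1 yaw err -0.02 tilt [-0.001 -1.    -0.004] F jig [ 2.1 -3.1] 1.2 open 0.0 t 8.3833
```

```bash
python3 -m jog '[[1.5,0,0,0,0,0,1],[1.5,0,0,0,0,0,1],[0,0,0,0,0,0,1],[0,0,0,0,0,0,1]]'
python3 - <<'E'
from h import *
tcp()
E
python3 -m jog '[[-20,0,0,0,0,0,1],[-30,-20,0,0,0,0,1],[-10,-30,20,0,0,0,1],[0,-30,30,0,0,0,1],[0,-30,30,0,0,0,1],[0,-20,30,0,0,0,1],[0,0,0,0,0,0,1],[0,0,0,0,0,0,1]]'
python3 - <<'E'
from h import *
tcp()
a=camera('wrist');cv2.imwrite('pics/w8.png',a);cv2.imwrite('pics/w8z.png',cv2.resize(a[195:315,320:420],None,fx=5,fy=5,interpolation=cv2.INTER_CUBIC))
a=camera('top')[170:290,230:390];cv2.imwrite('pics/t8.png',cv2.resize(a,None,fx=5,fy=5,interpolation=cv2.INTER_CUBIC))
E
```

```text
time_s: 8.72
eef_pos: [0.6357, -0.0908, 0.0529]
eef_rot: [-0.546, 0.549, 0.448, -0.447]
wrist_force: [2.1, -5.4, 3.0]
opening: 0.001
jig mm [  70.8 -114. ] z 52.9 yaw err -0.04 tilt [-0.002 -1.    -0.004] F jig [ 3.1 -4.9] 3.0 open 0.0 t 8.7167
time_s: 9.38
eef_pos: [0.5155, -0.1265, 0.1821]
eef_rot: [-0.546, 0.548, 0.448, -0.447]
wrist_force: [0.4, -0.2, -0.2]
opening: -0.002
jig mm [ -39.9 -172.7] z 182.1 yaw err -0.03 tilt [-0.    -1.    -0.003] F jig [ 0.4 -0.2] -0.2 open -0.0 t 9.3833
```

View pics/w8z.png

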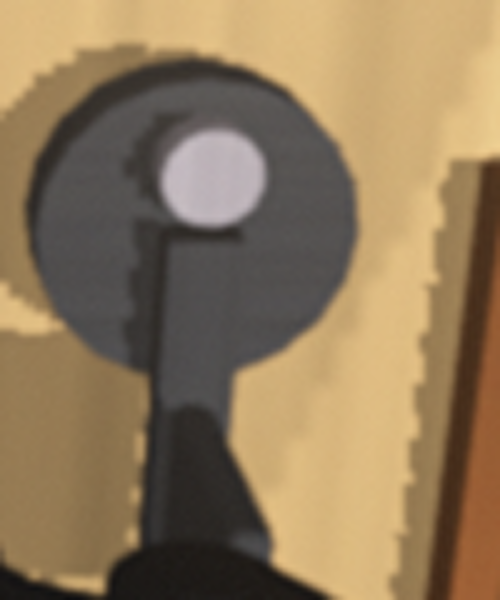

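View pics/t8.png

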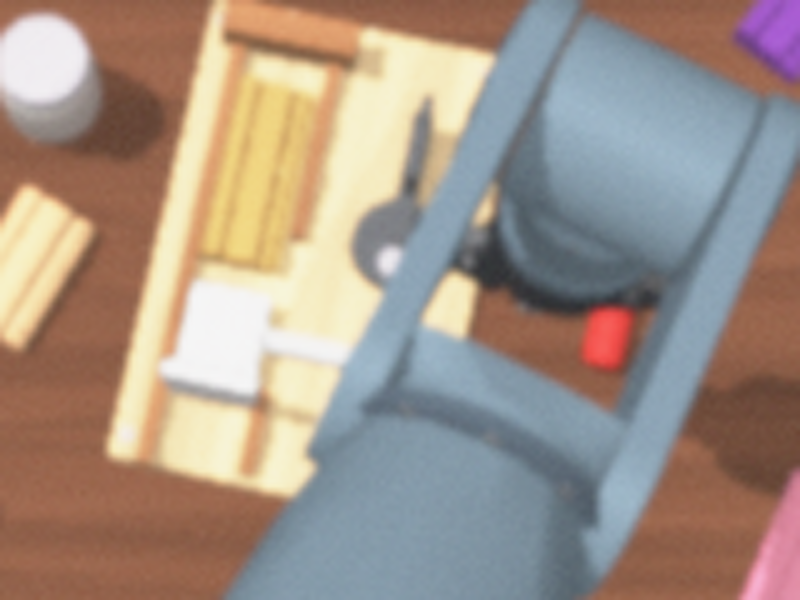

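Run:
```python
from h import *
inv=lambda p:((p[:2]-t)@R*1000).round(1)
tcp()
f=lambda u,v:((u+.5)/5-.5+320,(v+.5)/5-.5+195)
P=[inv(ray('wrist',f(*p),.034)) for p in[(213,178),(165,242),(151,470),(146,540),(232,372),(226,425)]]
print(P)
for i,j in((1,2),(1,3),(4,5)):
  d=P[j]-P[i];print(np.degrees(np.arctan2(d[1],d[0])))
g=lambda u,v:((u+.5)/5-.5+230,(v+.5)/5-.5+170)
a,b=[inv(ray('top',g(*p),z)) for p,z in[((429,98),.080),((390,262),.036)]];print('top fin tip',a,'boss',b)
```

```text
jig mm [ -39.7 -172.6] z 179.9 yaw err -0.01 tilt [ 0. -1. -0.] F jig [ 0.4 -1.1] 0.3 open -0.0 t 9.4833
[array([ -4.4, -95.7]), array([   7.9, -103.4]), array([  53.8, -103. ]), array([  68.8, -103. ]), array([ 33.6, -89.4]), array([ 44.4, -89.7])]
0.4992969860722527
0.3763215475279291
-1.5911402711945726
top fin tip [ 90.6 -94.5] boss [ -6.5 -92. ]
```

View pics/w8.png

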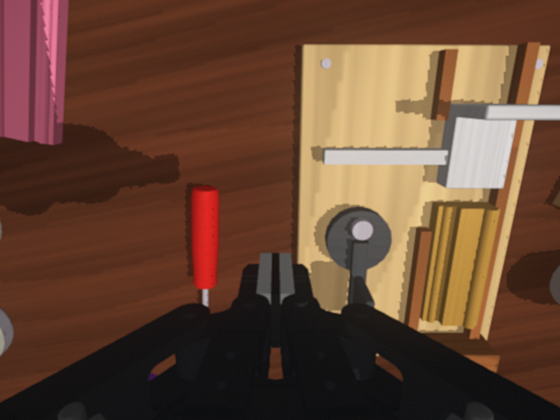

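The lever is at 0° ± 1.5° in both views, so the cam is free. Next I'll go behind the tab.

```bash
python3 -m jog '[[15,0,12,0,0,0,1],[23,0,14,0,0,0,1],[23,0,14,0,0,0,1],[23,0,14,0,0,0,1],[23,0,14,0,0,0,1],[23,0,14,0,0,0,1],[23,0,14,0,0,0,1],[20,0,14,0,0,0,1]]'
python3 -m jog '[[0,20,0,0,0,0,1],[0,20,0,0,0,0,1],[0,20,0,0,0,0,1],[0,0,0,0,0,0,1],[0,0,0,0,0,0,1]]'
python3 - <<'E'
from h import *
tcp()
a=camera('scene')[160:280,200:360];cv2.imwrite('pics/s9.png',cv2.resize(a,None,fx=5,fy=5,interpolation=cv2.INTER_CUBIC))
E
```

```text
time_s: 10.15
eef_pos: [0.4414, 0.0663, 0.1787]
eef_rot: [0.548, -0.546, -0.447, 0.449]
wrist_force: [0.3, 0.5, 0.8]
opening: 0.001
time_s: 10.57
eef_pos: [0.4409, 0.0651, 0.1184]
eef_rot: [0.548, -0.546, -0.447, 0.449]
wrist_force: [0.9, -0.6, 0.4]
opening: 0.003
jig mm [-150.9    0.3] z 118.4 yaw err 0.01 tilt [-0.    -1.     0.005] F jig [ 1.  -0.5] 0.4 open 0.0 t 10.5667
```

View pics/s9.png

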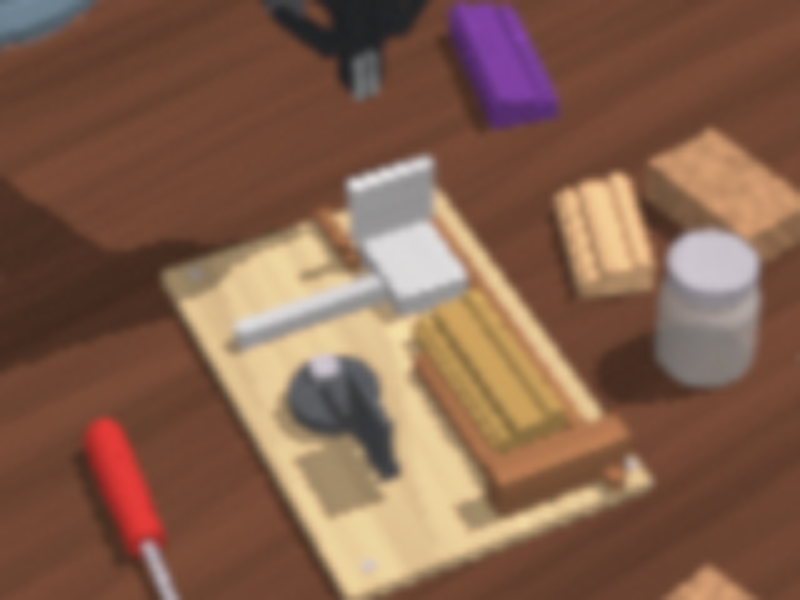

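```bash
python3 -m jog '[[0,20,0,0,0,0,1],[0,21,0,0,0,0,1],[0,20,0,0,0,0,1],[0,0,-8,0,0,0,1],[0,0,-8,0,0,0,1],[0,0,-6,0,0,0,1],[0,0,0,0,0,0,1]]'
python3 -m jog '[[0,0,-5,0,0,0,1],[0,0,-5,0,0,0,1],[0,0,-5,0,0,0,1],[0,0,-5,0,0,0,1],[0,0,-5,0,0,0,1],[0,0,-5,0,0,0,1],[0,0,0,0,0,0,1]]'
python3 - <<'E'
from h import *
tcp()
a=camera('scene')[160:280,200:360];cv2.imwrite('pics/s10.png',cv2.resize(a,None,fx=5,fy=5,interpolation=cv2.INTER_CUBIC))
E
```

```text
time_s: 11.2
eef_pos: [0.4671, 0.0597, 0.0613]
eef_rot: [-0.546, 0.549, 0.449, -0.447]
wrist_force: [0.0, -0.9, 0.1]
opening: -0.003
time_s: 11.78
eef_pos: [0.4936, 0.0543, 0.0591]
eef_rot: [-0.547, 0.547, 0.448, -0.448]
wrist_force: [-1.3, -0.4, 0.0]
opening: -0.002
jig mm [-97.1   0.2] z 59.1 yaw err -0.01 tilt [ 0. -1. -0.] F jig [-1.1 -0.7] 0.0 open -0.0 t 11.7833
```

View pics/s10.png

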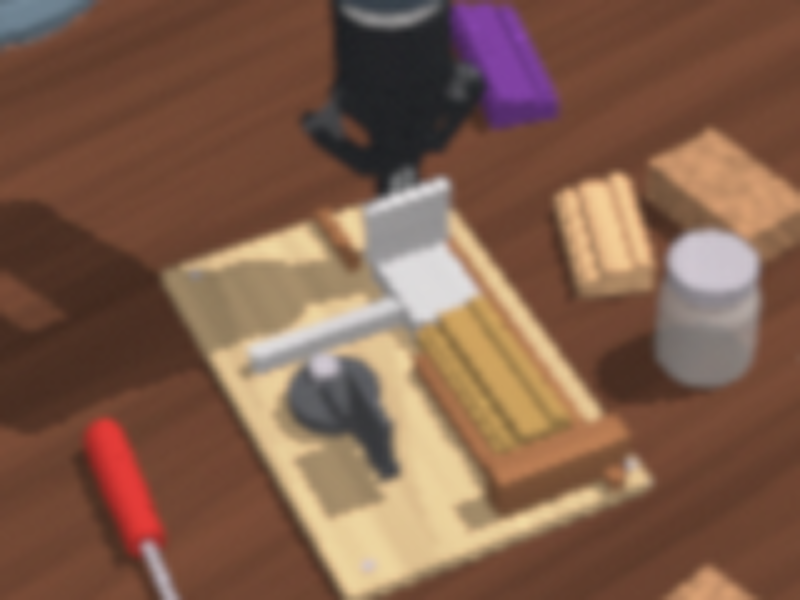

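```bash
python3 -m jog '[[0,0,-2,0,0,0,1],[0,0,-2,0,0,0,1],[0,0,-2,0,0,0,1],[0,0,-2,0,0,0,1],[0,0,0,0,0,0,1]]'
python3 -c "
from h import *
tcp()"
python3 -m jog '[[0,0,-2,0,0,0,1],[0,0,-2,0,0,0,1],[0,0,0,0,0,0,1]]'
python3 -c "
from h import *
tcp()"
```

```text
time_s: 12.25
eef_pos: [0.5004, 0.0529, 0.0589]
eef_rot: [0.547, -0.547, -0.448, 0.448]
wrist_force: [-3.8, 0.3, 1.0]
opening: -0.004
jig mm [-90.2   0.2] z 58.9 yaw err 0.01 tilt [-0.    -1.     0.001] F jig [-3.8 -0.5] 1.0 open -0.0 t 12.25
time_s: 12.5
eef_pos: [0.5045, 0.0521, 0.0589]
eef_rot: [0.547, -0.547, -0.448, 0.448]
wrist_force: [-3.5, -0.2, 0.8]
opening: 0.002
jig mm [-86.    0.2] z 58.9 yaw err -0.0 tilt [-0. -1.  0.] F jig [-3.4 -0.9] 0.8 open 0.0 t 12.5
```

```bash
for i in 1 ; do python3 -m jog '[[0,0,-1.5,0,0,0,1],[0,0,-1.5,0,0,0,1],[0,0,0,0,0,0,1]]'; python3 -c "
from h import *
tcp()"; done
python3 -m jog '[[0,0,-1.5,0,0,0,1],[0,0,-1.5,0,0,0,1],[0,0,0,0,0,0,1]]'; python3 -c "
from h import *
tcp()"
```

```text
time_s: 12.75
eef_pos: [0.5076, 0.0515, 0.0589]
eef_rot: [0.547, -0.547, -0.448, 0.448]
wrist_force: [-4.1, 1.4, -0.5]
opening: 0.001
jig mm [-82.9   0.2] z 58.9 yaw err -0.0 tilt [-0. -1.  0.] F jig [-4.3  0.6] -0.5 open 0.0 t 12.75
time_s: 13.0
eef_pos: [0.5087, 0.0512, 0.0589]
eef_rot: [0.548, -0.546, -0.447, 0.449]
wrist_force: [-10.7, 0.5, 7.3]
opening: 0.002
jig mm [-81.7   0.2] z 58.9 yaw err 0.01 tilt [-0.    -1.     0.004] F jig [-10.6  -1.6] 7.3 open 0.0 t 13.0
```

```bash
python3 -m jog '[[0,0,-1,0,0,0,1],[0,0,-1,0,0,0,1],[0,0,0,0,0,0,1],[0,0,0,0,0,0,1]]'; python3 -c "
from h import *
tcp()"
```

```text
time_s: 13.33
eef_pos: [0.5088, 0.0512, 0.0587]
eef_rot: [0.549, -0.545, -0.446, 0.45]
wrist_force: [-18.4, 1.7, 14.9]
opening: 0.001
jig mm [-81.7   0.2] z 58.7 yaw err 0.04 tilt [-0.001 -1.     0.008] F jig [-18.4  -2. ] 14.9 open 0.0 t 13.3333
```

The slide is at a hard stop: 18 N and no further movement. I'll back off and inspect.

```bash
python3 -m jog '[[0,0,10,0,0,0,1],[0,0,20,0,0,0,1],[0,0,25,0,0,0,1],[0,-25,15,0,0,0,1],[0,-30,10,0,0,0,1],[0,-30,5,0,0,0,1],[0,-30,0,0,0,0,1],[0,0,0,0,0,0,1]]'
python3 - <<'E'
from h import *
tcp()
for n in('scene','top','wrist'):
  a=camera(n);a={'scene':a[160:280,200:360],'top':a[170:290,230:390],'wrist':a}[n];cv2.imwrite(f'pics/{n}11.png',cv2.resize(a,None,fx=5,fy=5,interpolation=cv2.INTER_CUBIC) if n!='wrist' else a)
E
```

```text
time_s: 14.0
eef_pos: [0.4341, 0.0669, 0.1809]
eef_rot: [-0.543, 0.551, 0.451, -0.444]
wrist_force: [1.7, -0.3, 0.8]
opening: -0.004
jig mm [-158.     0.8] z 180.9 yaw err 0.02 tilt [ 0.001 -1.    -0.014] F jig [1.7 0. ] 0.8 open -0.0 t 14.0
```

View pics/scene11.png

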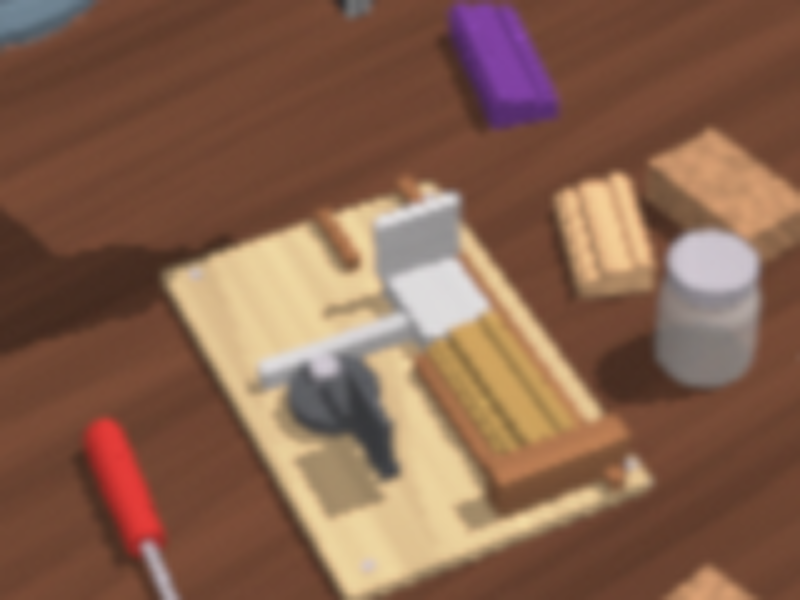

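View pics/top11.png

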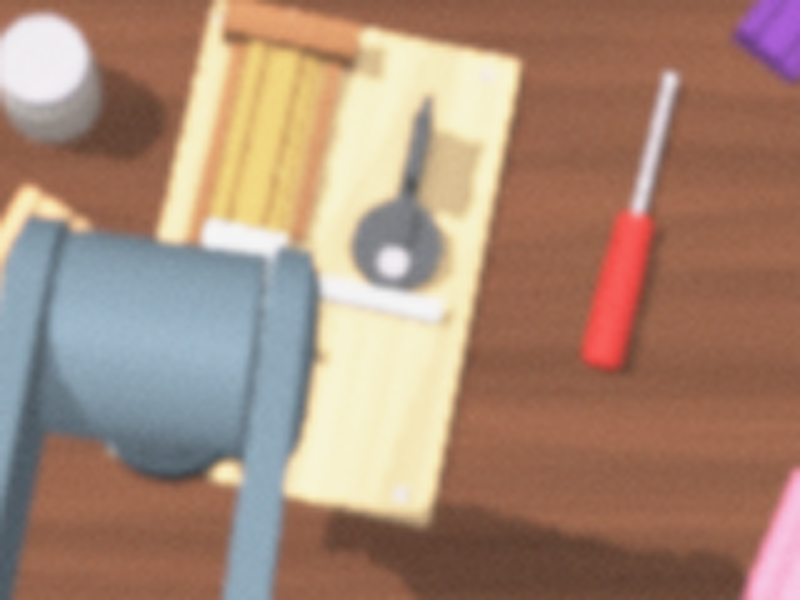

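View pics/wrist11.png

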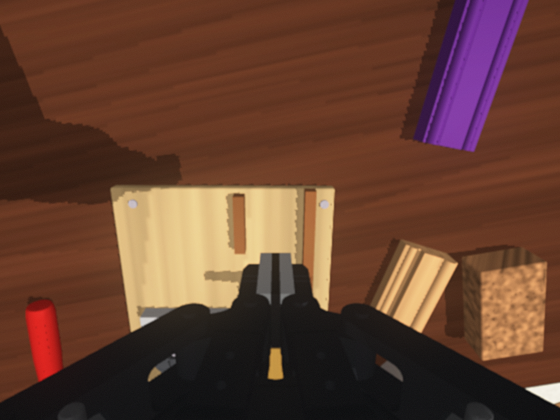

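Run:
```python
from h import *
inv=lambda p:((p[:2]-t)@R*1000).round(1)
f=lambda u,v:((u+.5)/5-.5+200,(v+.5)/5-.5+160)
g=lambda u,v:((u+.5)/5-.5+230,(v+.5)/5-.5+170)
for p,q in(((347,183),(376,222)),((432,158),(459,197))):
  a,b=inv(ray('scene',f(*p),.082)),inv(ray('scene',f(*q),.082));print('tab before/after',a,b,b-a)
print('arm tip front',inv(ray('scene',f(268,385),.029)),inv(ray('scene',f(246,345),.029)))
print('slide front',inv(ray('top',g(206,221),.033)),inv(ray('top',g(290,237),.033)))
a,b=[inv(ray('top',g(*p),z)) for p,z in[((429,98),.080),((393,262),.036)]];print('fin tip',a,'boss',b)
o=get_obs();print(o['wrist_force'].round(1))
```

```text
tab before/after [-108.6  -32.3] [-65.5 -31.3] [43.1  1. ]
tab before/after [-105.7   28.6] [-62.8  27.3] [42.9 -1.3]
arm tip front [ -11.2 -133.9] [ -50.2 -132.8]
slide front [-4.3 27.2] [ -3.3 -27. ]
fin tip [ 90.6 -94.5] boss [ -6.1 -93.8]
[-0.4 -0.8 -0.8]
```

```bash
python3 -c "
from bench import *
print(hand_in())"
```

```text
the job is handed in; nothing more can be done
None
```

I turned the cam lever to straight ahead first, then pushed the slide home by its tab. The job is handed in at about 14 s, with the gripper clear of everything.

**Cam:** With shut fingers on the fin's flat side, I swung the lever from about -2.67 rad to 0. After backing off, most image measurements put it within about 0.5° of straight ahead. One short edge read -1.6° and the last fin-tip check about -0.4°.

**Slide:** It stopped hard. At 18 N the tab did not move any further. In the top view its front face is at jig x of about -3.8 mm, against -3 mm for fully home. The scene view gave a tab travel of 43 mm where about 40 mm was expected. I put that gap down to pixel error in that view.

**Moulding:** In the scene and top views it lies between the slide and the end stop with no visible gap. Only the slide pushed it.

**Bystanders:** Those in the final close-up views looked unmoved. I took no final full view, so I did not check the hammer, bottle or tin at the end.

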